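Roll a shaft blank into the V-block and butt it against the stop

ROBOT

A 6-joint arm with a two-finger parallel gripper is mounted at the origin on the work surface. World frame = base frame: x ahead of the robot, y to its left, z up, the work surface at z = 0. Lengths are in m, angles in rad, forces in N, time in s.
With the tool pointing down it reaches from about 0.35 to 0.975 m from the base axis. Payload 4.9 kg.
Tool frame: the origin (TCP) lies midway between the tips of the shut fingers; the grasp point (between the pads) lies 19 mm behind it; z points along the fingers, y is the line along which they close (so a half turn about z gives the same grasp; the last joint's range is limited). The gripper opens to 85 mm and grips with 20 to 120 N. Pads are 22 mm wide; open, the fingers measure 114 mm over their backs; the gripper's body (76 mm by 85 mm) begins 54 mm behind the grasp point. The pads swing forward as they close: fully open they stand 13 mm farther back than shut.
Start: joints at [-1.232, 0.053, 1.613, -0, 1.476, -0.119], TCP at [0.276, -0.561, 0.231] pointing down, gripper open.
Joint ranges: [-3.01, 3.01], [-1.01, 2.22], [0.06, 2.58], [-1.02, 4.17], [0.09, 2.62], [-3.14, 3.14]. Speed limits (rad/s): [2.57, 2.57, 3.14, 3.14, 3.14, 3.14].

INTERFACE

Orientations are given as a unit quaternion [w, x, y, z].
In Python, from plant import manip gives the robot as it stands.
- The arm moves only by the tool move_arm, never from a script. Its argument "increments" is one flat list of numbers, 5 for each row, row after row: the shift along the tool's x, y, z in mm, then the turn about the tool's z in rad, then the opening, from 0 (shut) to 1 (fully open). In form: [tx, ty, tz, spin, jaw, tx, ty, tz, spin, jaw, ...]. A call has 1 to 8 rows; each row shifts and turns the commanded pose from where the row before left it, along the tool's axes as they then stand; what a row does not reach is not made up. A row lasts 1/12 s, in which the tool goes at most 41.7 mm and 7.16 degrees, less where a joint would pass 70% of its speed; a pose out of reach is approached as far as the arm can. A call with a gripper value outside its range is refused whole. The fingers move at their own pace and stop on an object; the grip force is fixed at half the most. Time passes only in rows, so rows that do not move let the fingers close. It gives the time, the measured TCP pose, the force, the opening and the grip force at its end, in the units of the state.
- manip.state(): the state, without advancing time (a new reading comes with each control period).
- manip.grab_frame(name): name is "scene" or "top" or "wrist"; returns a dict with "image" (400x640x3 uint8, blue, green, red), "fov_y" (degrees; the focal length in pixels is half the picture's height over the tangent of half this angle, whatever the lens; pixels are square), "cx", "cy" (the principal point, pixels), "eye" and "rotation" of the camera in the world; the wrist camera has in their place "T_tool_cam" (4x4, takes a point from camera to tool coordinates, whose origin is the TCP and whose axes are the flange's). Camera axes: x right, y down, z forward; pixel columns grow to the right and rows downward; lengths in m; the calibration is good to about 2 mm. The wrist camera is an equidistant fisheye: a pixel r from the principal point sees the ray r / f radians off the axis. A picture is of the moment at which its call begins: read the wrist's pose just before it. There is no depth.
- manip.job_done(): hands the job in; it is judged then, once.
The state is a dict: "time": time; "joint_pos": joint angles; "joint_vel": joint speeds; "joint_efforts": joint torques, N m; "tool_pos": TCP position; "tool_rot": TCP orientation; "contact_force": force on the tool from outside, world axes, zero at the start; "ft_torque": the same for the moment, N m; "gripper_width": opening from 0.0 (shut) to 1.0 (fully open); "grasp_force": force on a finger pad.
Only numpy, scipy, OpenCV 4.12 (cv2) and the standard library are available. Lean on these libraries where they do the work, as an engineer would, in place of code of your own. Each camera call takes 0.05 s, during which the arm holds its last target. There are 200 camera calls.

TASK

Get the plain round blank (the one without the narrow neck) ready for marking out: with the fingertips, without picking it up, roll it by its side along the board until it drops into the V-groove and lies fully down in it. Only after that, push on its end to slide it along the groove until it butts against the upright end stop, and leave it lying there. Leave the necked piece, the jar, the collar and the hammer where they are.

Things in the scene. Friction and masses are not known exactly. Their poses are not given: they have to be found in the camera images.
- vblock: Fixed board with a steel V-block let into its middle. Origin on the bench below the groove; z up, groove along y, bars roll along x. Flat top 30 mm above the bench, from x -150 to +150 and y -120 to +75 mm. End stop at its +y end. A 36 mm bar lies in the groove with its axis 39.5 mm above the bench at x = 0; the blank touches the stop when its origin is at y = 0.
- groove (a point): Point on the bottom line of the V-groove, above the board's origin, 14 mm above the bench; axes as the board's. The 90-degree groove runs the board's whole length in y, its mouth 32 mm wide (x -16 to +16), level with the board's top, its -y end open. A bar drops in by itself once its axis has passed the groove's edge.
- stop (a point): Middle of the end stop's face (which looks to -y), 45 mm above the bench, at board x = 0, y = +65 mm; axes as the board's. The stop is a rigid upright steel plate, 40 mm wide in x, 10 mm thick, its top 58 mm above the bench.
- blank: Plain aluminium bar without a neck, 36 mm diameter, 130 mm long, 0.27 to 0.47 kg. Lies on the board on either side of the groove, its axis 60 to 95 mm from the groove's middle, roughly parallel to it, 20 mm or more short of the stop. Origin at its centre; axis along its own y, within 0.1 rad of the board's y (x and z turn as it rolls). Rolls freely.
- turned: The finished piece, to be left alone: aluminium, 130 mm long and 36 mm diameter at both ends (43 mm long each), with a narrow neck of 20 mm diameter between them. Lies on the board on the other side of the groove from the blank. Origin at its centre, axis along its own y.
- jar: Glass jar with white lid, 60 mm diameter, 85 mm high, standing on the bench beyond the stop's end of the board; origin at the centre of its underside. Not to be disturbed.
- collar: Brass ring, 48 mm outer diameter, 22 mm high, lying flat on the bench beyond the stop's end of the board; origin at the centre of its underside. Not to be disturbed.
- hammer: Hammer, about 220 mm long, lying on the bench off the -y end of the board; origin under its middle, lying along its own x. Not to be disturbed.
There are look-alikes about, which are no part of the job. Leave any blue look-alike of the blank alone.

How it is judged:
On the way, in this order (a step that is already met when the one before it is completed fails the run):
1. the blank has rolled: it has turned about its own axis by at least 0.8 rad before it lies in the groove (angle between blank's own z axis and vertical above 0.8 rad), for 0.05 s.
2. the blank lies down in the groove (x of blank in the frame of vblock between -0.004 and 0.004 m and z of blank in the frame of vblock below 0.0425 m and angle between the y axis of blank and the y axis of vblock, either way round below 0.06 rad), for 0.1 s.
3. the blank, lying in the groove, has been slid against the end stop (all of step 2 and y of blank in the frame of vblock above -0.004 m), for 0.2 s.
At the end, for the whole second after the job is handed in: The blank lies at rest down in the groove (axis within 4 mm of the groove's middle, within 3 mm of its lowest height, parallel within 0.06 rad), its end within 4 mm of the end stop; the necked piece, jar, collar and hammer are within 20 mm of where they started (all of step 3 and linear speed of blank below 0.01 m/s and distance of each of turned, jar, collar, hammer from where it was at the start of the episode below 0.02 m); the robot touches nothing.
It fails at once if the blank is lifted more than 10 mm off the board (height (world z) of blank above 0.058 m).
It fails at once if one end of the blank is lifted (axis more than 0.2 rad off level) (angle between blank's own y axis and vertical below 1.37 rad).
It fails at once if the necked piece, jar, collar or hammer is moved more than 20 mm (distance of any of turned, jar, collar, hammer from where it was at the start of the episode above 0.02 m).
It also fails if it takes over 42 s, if anything falls off the work surface, if the arm or the gripper's body presses on something with over 40 N, if the wrist force passes 120 N, or if a joint passes its speed limit or range.

## Working session

There is one attempt and no reset: what is moved stays moved. The work goes in short steps, Python scripts to look and compute and a tool call to move; the robot and the scene stay as the last step left them, time stands still between calls to the robot, and variables do not carry over. Pictures are saved under pics/ and viewed, at most 10 in all, crops included, and the job is handed in when it is done.

Besides the shell and the picture viewer there is one more tool, called after "Request:" as name(argument=value, ...) on one line, values as JSON. move_arm: Moves the arm, as the interface text tells. Its arguments: {"type":"object","properties":{"increments":{"type":"array"}},"required":["increments"]}

```bash
mkdir -p pics; python3 - <<'E'
from plant import manip
import cv2,pickle
for n in("scene","top"):
    f=manip.grab_frame(n);cv2.imwrite(f"pics/{n}0.png",f["image"]);pickle.dump(f,open(n+".pkl","wb"))
    print(n,f["fov_y"],f["cx"],f["cy"],f["eye"],f["rotation"])
s=manip.state();print(s["time"],s["tool_pos"],s["tool_rot"],s["gripper_width"])
E
```

```text
scene 53.42452731032822 321.0328191486947 202.8389275415034 [1.18604308 0.41689159 0.73185719] [-0.18970755  0.46827323  0.79389579 -0.33832041]
top 43.0795952337554 326.20536551210057 198.9363853706352 [0.36939515 0.07722346 1.3298998 ] [ 0.0539344  -0.69990028  0.70977885 -0.05869124]
0.1 [ 0.27605486 -0.56010723  0.23018594] [-9.25032438e-04  9.73917498e-01  2.26900517e-01 -8.60599640e-05] 1.0029607664290872
```

View pics/top0.png

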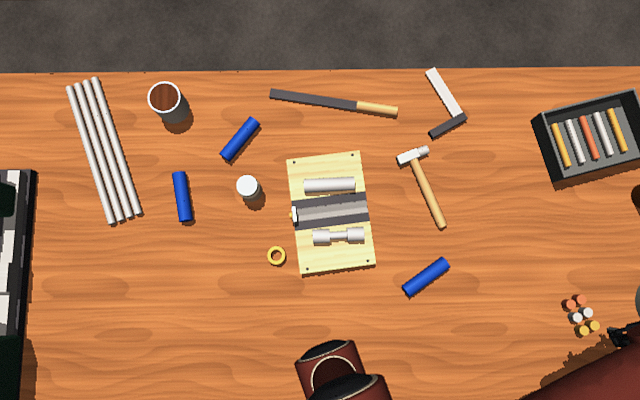

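View pics/scene0.png

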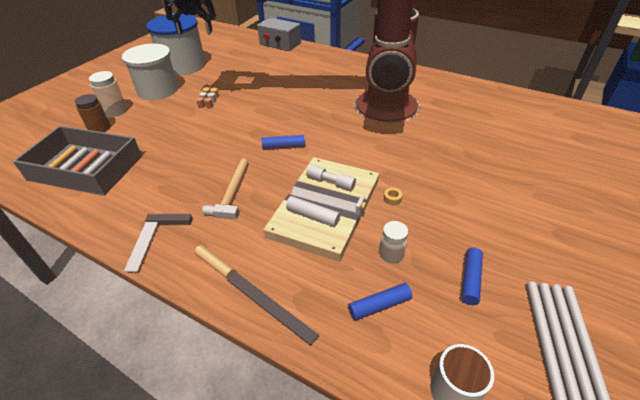

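The top view shows the board at about (287–375, 151–274) and the stop at its left edge (294,215). The plain blank is on the far side at (329,185), and the necked piece is on the near side at (338,236). I'll enlarge this to get accurate points.

```bash
cat > h.py <<'E'
import numpy as np,cv2
from scipy.spatial.transform import Rotation as R
def rot(q): return R.from_quat([q[1],q[2],q[3],q[0]]).as_matrix()
def ray(f,u,v):
    F=200/np.tan(np.radians(f["fov_y"])/2)
    return rot(f["rotation"])@np.array([(u-f["cx"])/F,(v-f["cy"])/F,1])
def plane(f,u,v,z):
    d=ray(f,u,v);e=np.array(f["eye"]);return e+d*(z-e[2])/d[2]
E
python3 - <<'E'
import pickle,cv2
f=pickle.load(open("top.pkl","rb"))
c=f["image"][145:280,280:400]
cv2.imwrite("pics/topc.png",cv2.resize(c,(480,540),interpolation=cv2.INTER_CUBIC))
from h import *
for p in[(287,159),(360,151),(375,265),(302,274)]:print(plane(f,*p,.03).round(4))
E
```

```text
[0.6862 0.1685 0.03  ]
[ 0.7053 -0.0241  0.03  ]
[ 0.4063 -0.0548  0.03  ]
[0.3863 0.1311 0.03  ]
```

View pics/topc.png

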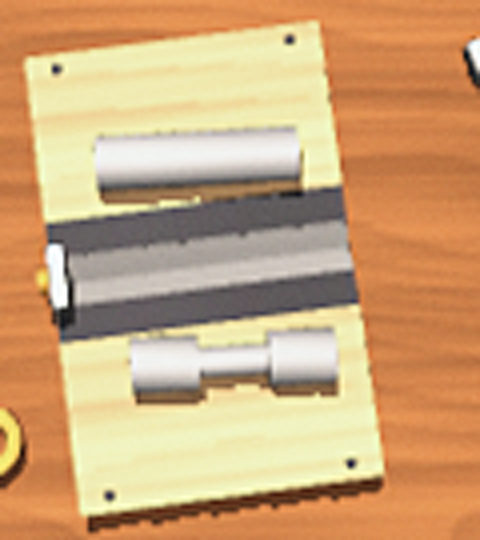

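```bash
python3 - <<'E'
import pickle
from h import *
from scipy.optimize import least_squares
f=pickle.load(open("top.pkl","rb"))
P=lambda x,y,z:plane(f,280+x/4-.4,145+y/4-.4,z)[:2]
W=np.array([P(25,58,.03),P(320,20,.03),P(383,475,.03),P(80,515,.03)])
B=np.array([[.15,.075],[.15,-.12],[-.15,-.12],[-.15,.075]])
T=lambda p:p[:2]+B@np.array([[np.cos(p[2]),np.sin(p[2])],[-np.sin(p[2]),np.cos(p[2])]])
s=least_squares(lambda p:(T(p)-W).ravel(),[.55,.08,0.1]);p=s.x;print(p,s.fun.round(4))
c,n=np.cos(p[2]),np.sin(p[2])
tb=lambda w:np.array([[c,n],[-n,c]])@(w-p[:2])
for nm,a in dict(bl_stop=(96,165),bl_far=(300,154),neckL=(132,367),neckR=(337,357)).items():
    w=P(*a,.05);print(nm,w.round(4),tb(w).round(4))
print("stop face",tb(P(66,250,.058)),tb(P(72,302,.058)))
for nm,a in dict(hammerhead=(470,40),).items(): print(nm,tb(P(*a,.01)))
print("jar",tb(plane(f,248,187,.085)[:2]),"collar",tb(plane(f,276,256,.02)[:2]),"hammer",tb(plane(f,412,155,.02)[:2]),tb(plane(f,443,225,.02)[:2]),tb(plane(f,398,157,.02)[:2]))
# tool axes
from plant import manip
st=manip.state();M=rot(st["tool_rot"]);print(M.round(3))
f2=pickle.load(open("scene.pkl","rb"))
for a in[(287,207),(337,217)]: w=plane(f2,*a,.055)[:2];print(w,tb(w))
E
```

```text
[0.54584318 0.07978671 0.1134531 ] [ 0.0005 -0.0003 -0.0007  0.0007 -0.0001 -0.0006  0.0003  0.0001]
bl_stop [0.61   0.1247] [0.0688 0.0373]
bl_far [ 0.6154 -0.0065] [ 0.0594 -0.0936]
neckL [0.4798 0.1029] [-0.063   0.0304]
neckR [ 0.4844 -0.0269] [-0.0732 -0.099 ]
stop face [0.0152921  0.06265266] [-0.01811385  0.06281686]
hammerhead [ 0.12927373 -0.22066784]
jar [0.0767782 0.1747428] collar [-0.09855276  0.13024683] hammer [ 0.12088253 -0.25802153] [-0.07410644 -0.30922283] [ 0.12018555 -0.22025731]
[[ 0.897  0.442 -0.001]
 [ 0.442 -0.897  0.002]
 [ 0.    -0.002 -1.   ]]
[0.63926015 0.00353862] [ 0.08418437 -0.08633363]
[0.611279   0.12509522] [0.07014451 0.03760924]
```

Request:
move_arm(increments=[30,0,0,0.104,1,30,0,0,0.104,1,30,0,0,0.104,1,30,0,0,0.104,1,0,-38,0,0,1,0,-38,0,0,1,0,-38,0,0,1,0,-38,0,0,1])

```text
time: 0.77
tool_pos: [0.3834, -0.3715, 0.23]
tool_rot: [-0.001, 1.0, 0.021, -0.001]
contact_force: [0.0, 0.1, -0.3]
gripper_width: 1.004
grasp_force: 0.0
```

```bash
cat >> h.py <<'E'
BP=np.array([0.54584,0.07979]);BA=0.11345
def rep():
    from plant import manip
    s=manip.state();M=rot(s["tool_rot"]);c,n=np.cos(BA),np.sin(BA)
    b=np.array([[c,n],[-n,c]])@(np.array(s["tool_pos"])[:2]-BP)
    print("t",round(s["time"],2),"board mm",(b*1000).round(1),"z",round(s["tool_pos"][2]*1000,1),"yaw rel",round(np.arctan2(M[1,0],M[0,0])-BA,4),"tilt",M[2].round(3),"F",np.round(s["contact_force"],1),"w",round(s["gripper_width"],3))
    return s,M
def go(bx,by,z):
    s,M=rep();c,n=np.cos(BA),np.sin(BA)
    w=np.r_[BP+np.array([[c,-n],[n,c]])@np.array([bx,by])/1000,z/1000]
    print("tool delta mm",(M.T@(w-s["tool_pos"])*1000).round(1))
E
python3 -c "
from h import *;go(118,-28,120)"
```

```text
t 0.77 board mm [-212.5 -430. ] z 230.0 yaw rel -0.0718 tilt [-0.001 -0.002 -1.   ] F [ 0.   0.1 -0.3] w 1.004
tool delta mm [ 300.9 -424.4  110.5]
```

Request:
move_arm(increments=[22,-31,5,0,1,22,-31,5,0,1,22,-31,5,0,1,22,-31,5,0,1,22,-31,5,0,1,22,-31,5,0,1,22,-31,5,0,1,22,-31,5,0,1])

```text
time: 1.43
tool_pos: [0.5496, -0.1163, 0.1906]
tool_rot: [-0.0, 1.0, 0.021, -0.0]
contact_force: [1.1, -0.6, 0.3]
gripper_width: 1.0
grasp_force: 0.0
```

Request:
move_arm(increments=[22,-31,5,0,1,22,-31,5,0,1,22,-31,5,0,1,22,-31,5,0,1,22,-10,20,0,1,0,0,0,0,1,0,0,0,0,1])

```text
time: 2.02
tool_pos: [0.6525, 0.0213, 0.1484]
tool_rot: [-0.0, 1.0, 0.022, -0.003]
contact_force: [-0.7, 0.2, -0.5]
gripper_width: 0.998
grasp_force: 0.0
```

```bash
python3 -c "
from h import *;go(118,-28,60)
import cv2
from plant import manip
cv2.imwrite('pics/w1.png',manip.grab_frame('wrist')['image'])"
```

```text
t 2.02 board mm [ 99.3 -70.2] z 148.4 yaw rel -0.0699 tilt [-0.005 -0.    -1.   ] F [-0.7  0.2 -0.5] w 0.998
tool delta mm [ 16.1 -43.3  88.3]
```

View pics/w1.png

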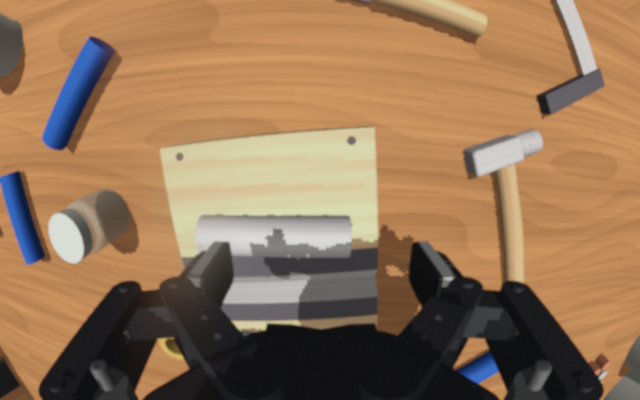

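The wrist view shows the blank at (197–352, 215–255). It is parallel to the finger line and offset towards the stop, as measured. Next I'll move behind it and lower.

Request:
move_arm(increments=[8,-14,0,0,1,8,-15,0,0,1,2,-14,0,0,1,0,0,30,0,1,0,0,30,0,1,0,0,25,0,1,0,0,0,0,1,0,0,0,0,1])

```text
time: 2.73
tool_pos: [0.6685, 0.0648, 0.0652]
tool_rot: [-0.0, 1.0, 0.021, -0.002]
contact_force: [0.1, -0.2, 0.3]
gripper_width: 1.0
grasp_force: 0.0
```

```bash
python3 -c "
from h import *;go(118,-28,26)"
```

```text
t 2.73 board mm [120.1 -28.8] z 65.2 yaw rel -0.0712 tilt [-0.003 -0.    -1.   ] F [ 0.1 -0.2  0.3] w 1.0
tool delta mm [-2.1 -0.6 39.2]
```

Request:
move_arm(increments=[0,0,20,0,1,0,0,18,0,1,0,0,0,0,1,-7,0,0,0,1,-7,0,0,0,1,-5,0,0,0,1,0,0,0,0,1])

```text
time: 3.32
tool_pos: [0.6505, 0.0633, 0.03]
tool_rot: [0.0, 1.0, 0.021, 0.001]
contact_force: [1.2, 0.3, -0.2]
gripper_width: 0.999
grasp_force: 0.0
```

```bash
python3 -c "
from h import *;go(93,-28,26)
import cv2
from plant import manip
cv2.imwrite('pics/w2.png',manip.grab_frame('wrist')['image'])"
```

```text
t 3.32 board mm [102.1 -28.2] z 30.0 yaw rel -0.0715 tilt [ 0.002  0.    -1.   ] F [ 1.2  0.3 -0.2] w 0.999
tool delta mm [-9.1  0.4  4. ]
```

View pics/w2.png

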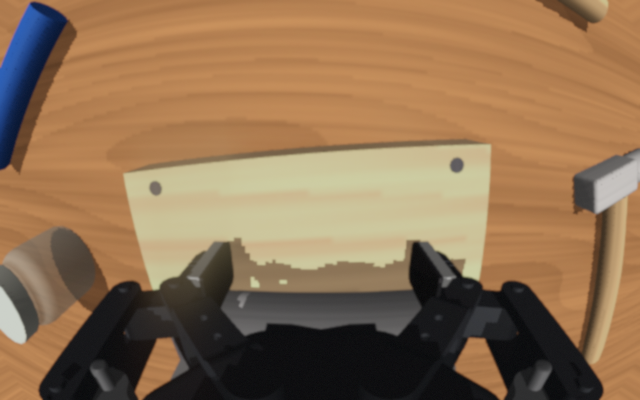

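The fingers are behind the bar with its near edge at about v=295. Now I'll push slowly, turning square as I go.

Request:
move_arm(increments=[-4,0,3,0,1,-6,0,0,-0.009,1,-7,0,0,-0.012,1,-7,0,-1,-0.012,1,-7,0,-1,-0.012,1,-7,0,-1,-0.012,1])

```text
time: 3.87
tool_pos: [0.6116, 0.0608, 0.0281]
tool_rot: [0.0, 0.999, 0.05, -0.0]
contact_force: [-0.5, 0.9, -0.2]
gripper_width: 0.999
grasp_force: 0.2
```

```bash
python3 -c "
from h import *;go(46,-28,30)
import cv2
from plant import manip
cv2.imwrite('pics/s3.png',cv2.resize(manip.grab_frame('scene')['image'][130:280,240:440],(800,600)))"
```

```text
t 3.87 board mm [ 63.1 -26.3] z 28.1 yaw rel -0.0134 tilt [-0.001 -0.    -1.   ] F [-0.5  0.9 -0.2] w 0.999
tool delta mm [-17.1   2.   -1.9]
```

View pics/s3.png

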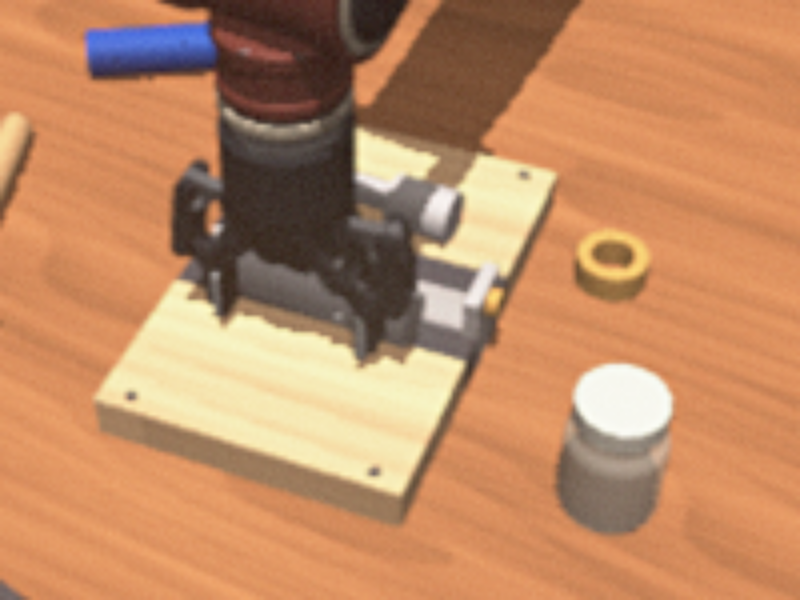

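The scene view shows the fingers at the board's far side, with the bar at about (230–415, 265–320) and just at the groove's edge. I'll push the remaining distance, then back off and lift.

Request:
move_arm(increments=[-7,0,0,-0.006,1,-6,0,0,-0.006,1,-4,0,0,0,1,0,0,0,0,1,12,0,0,0,1,12,0,-15,0,1,12,0,-30,0,1,0,0,-30,0,1])

```text
time: 4.58
tool_pos: [0.6321, 0.0631, 0.1029]
tool_rot: [-0.0, 0.998, 0.055, -0.001]
contact_force: [0.3, 0.2, 0.8]
gripper_width: 1.001
grasp_force: 0.0
```

Request:
move_arm(increments=[20,20,-25,0,0,20,25,-10,0,0,20,30,0,0,0,20,30,0,0,0,0,30,0,0,0,0,25,0,0,0,0,0,0,0,0])

```text
time: 5.17
tool_pos: [0.7294, -0.0922, 0.138]
tool_rot: [0.001, 0.999, 0.053, 0.0]
contact_force: [0.3, 0.1, 0.3]
gripper_width: 0.007
grasp_force: 0.0
```

```bash
python3 -c "
from h import *;go(0,-125,120)
import cv2,pickle
from plant import manip
f=manip.grab_frame('top');pickle.dump(f,open('top2.pkl','wb'))
a=cv2.resize(f['image'][145:280,280:380],(400,540),interpolation=cv2.INTER_CUBIC)
b=cv2.resize(manip.grab_frame('scene')['image'][145:280,260:360],(400,540),interpolation=cv2.INTER_CUBIC)
cv2.imwrite('pics/t4.png',cv2.hconcat([a,b]))"
```

```text
t 5.17 board mm [ 162.9 -191.6] z 138.0 yaw rel -0.0072 tilt [ 0.     0.002 -1.   ] F [0.3 0.1 0.3] w 0.007
tool delta mm [-163.4  -65.5   17.9]
```

View pics/t4.png

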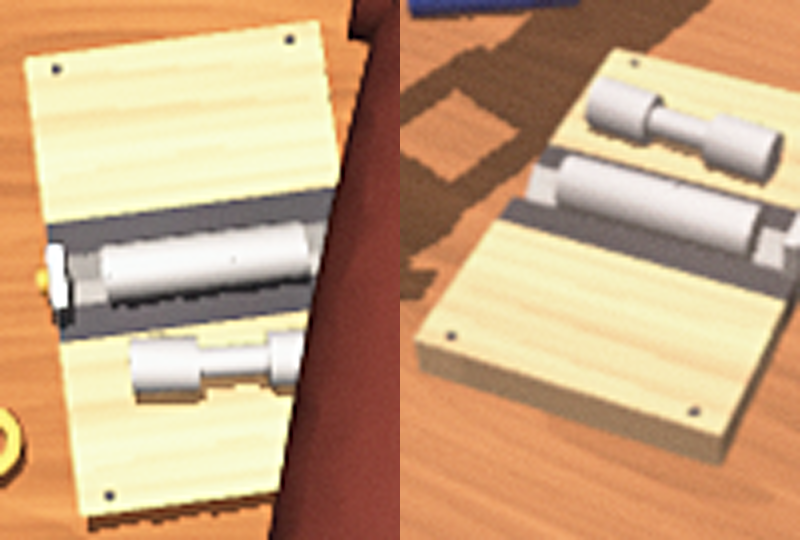

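The blank now lies in the groove. Its stop-side end is at about (102,275) in the crop, and its open end at about (308,250). The necked piece hasn't moved. Next I'll bring the shut fingertips behind the open end.

Request:
move_arm(increments=[-28,-7,0,0,0,-28,-7,0,0,0,-28,-7,0,0,0,-28,-7,0,0,0,-28,-8,0,0,0,-23,-8,0,0,0,0,0,0,0,0,0,0,0,0,0])

```text
time: 5.93
tool_pos: [0.561, -0.0599, 0.1382]
tool_rot: [-0.0, 0.998, 0.056, 0.0]
contact_force: [0.9, 0.5, -0.4]
gripper_width: -0.0
grasp_force: 0.0
```

```bash
python3 -c "
from h import *;go(0,-145,34)
import pickle
f=pickle.load(open('top2.pkl','rb'));c,n=np.cos(BA),np.sin(BA)
for a in [(102,275),(310,250)]:
  w=plane(f,280+a[0]/4-.4,145+a[1]/4-.4,.045)[:2];print((np.array([[c,n],[-n,c]])@(w-BP)*1000).round(1))"
```

```text
t 5.93 board mm [  -0.7 -140.5] z 138.2 yaw rel -0.001 tilt [ 0. -0. -1.] F [ 0.9  0.5 -0.4] w -0.0
tool delta mm [  0.7   4.5 104.2]
[-1.7 42.2]
[ -2.6 -91.9]
```

Request:
move_arm(increments=[0,0,30,0,0,0,0,30,0,0,0,0,25,0,0,0,0,16,0,0,0,0,0,0,0,0,-6,0,0,0,0,-6,0,0,0,0,0,0,0,0])

```text
time: 6.6
tool_pos: [0.5623, -0.0485, 0.0393]
tool_rot: [0.0, 0.998, 0.056, 0.002]
contact_force: [0.6, 0.2, 0.5]
gripper_width: -0.001
grasp_force: 0.0
```

Request:
move_arm(increments=[0,-4,0,0,0,0,-4,0,0,0,0,-4,0,0,0,0,-4,0,0,0,0,-4,0,0,0,0,-4,0,0,0,0,0,0,0,0])

```text
time: 7.18
tool_pos: [0.5577, -0.0249, 0.0372]
tool_rot: [-0.0, 0.998, 0.056, -0.0]
contact_force: [0.9, -1.0, 0.5]
gripper_width: 0.002
grasp_force: 0.0
```

```bash
python3 -c "
from h import *;go(0,-80,36)
import cv2
from plant import manip
b=cv2.resize(manip.grab_frame('scene')['image'][145:265,240:400],(800,600),interpolation=cv2.INTER_CUBIC)
cv2.imwrite('pics/s5.png',b)"
```

```text
t 7.18 board mm [  -0.  -105.3] z 37.2 yaw rel -0.002 tilt [-0. -0. -1.] F [ 0.9 -1.   0.5] w 0.002
tool delta mm [ -0.  -25.3   1.2]
```

View pics/s5.png

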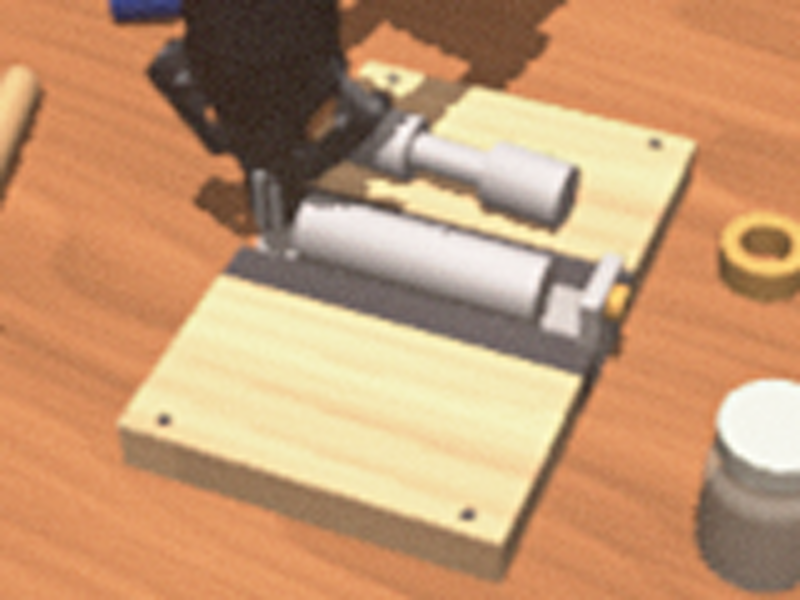

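The shut fingertips at (270,220) are just short of the bar's end at (303,222). The bar's other end, at (545,285), is still short of the stop. I'll push gently.

Request:
move_arm(increments=[0,-3,0,0,0,0,-3,0,0,0,0,-3,0,0,0,0,-3,0,0,0,0,-3,0,0,0,0,-3,0,0,0,0,0,0,0,0])

```text
time: 7.82
tool_pos: [0.5559, -0.0072, 0.0373]
tool_rot: [-0.0, 0.998, 0.056, 0.0]
contact_force: [-0.4, -1.2, 0.3]
gripper_width: 0.002
grasp_force: 0.8
```

Request:
move_arm(increments=[0,-2,0,0,0,0,-2,0,0,0,0,0,0,0,0])

```text
time: 8.07
tool_pos: [0.5555, -0.0034, 0.0373]
tool_rot: [-0.0, 0.998, 0.055, 0.0]
contact_force: [0.2, -2.0, 1.1]
gripper_width: -0.001
grasp_force: 1.2
```

```bash
python3 -c "
from h import *;go(0,-75,36)"
```

```text
t 8.07 board mm [  0.2 -83.8] z 37.3 yaw rel -0.0025 tilt [ 0. -0. -1.] F [ 0.2 -2.   1.1] w -0.001
tool delta mm [-0.2 -8.8  1.3]
```

Still only sliding friction (about 2 N). I'll continue in small steps, watching for the force to rise at the stop.

Request:
move_arm(increments=[0,-2,0,0,0,0,-1,0,0,0,0,0,0,0,0])

```text
time: 8.32
tool_pos: [0.5552, -0.0006, 0.0373]
tool_rot: [-0.0, 0.998, 0.055, -0.0]
contact_force: [-1.1, -2.1, -0.1]
gripper_width: -0.001
grasp_force: 1.4
```

Request:
move_arm(increments=[0,-1.5,0,0,0,0,-0.5,0,0,0,0,0,0,0,0])

```text
time: 8.57
tool_pos: [0.555, 0.0013, 0.0373]
tool_rot: [-0.0, 0.998, 0.055, -0.0]
contact_force: [-0.6, -3.5, 0.0]
gripper_width: -0.002
grasp_force: 1.7
```

Request:
move_arm(increments=[0,-1.5,0,0,0,0,0,0,0,0])

```text
time: 8.73
tool_pos: [0.5549, 0.0024, 0.0373]
tool_rot: [0.001, 0.998, 0.056, 0.0]
contact_force: [-0.5, -5.3, 0.3]
gripper_width: -0.001
grasp_force: 2.7
```

Request:
move_arm(increments=[0,-1.5,0,0,0,0,0,0,0,0])

```text
time: 8.9
tool_pos: [0.5549, 0.0024, 0.0374]
tool_rot: [0.002, 0.998, 0.056, 0.0]
contact_force: [0.1, -10.7, -1.1]
gripper_width: 0.0
grasp_force: 5.2
```

Request:
move_arm(increments=[0,-1.5,0,0,0,0,0,0,0,0])

```text
time: 9.07
tool_pos: [0.555, 0.0025, 0.0375]
tool_rot: [0.004, 0.998, 0.056, 0.0]
contact_force: [1.2, -15.2, -0.5]
gripper_width: -0.004
grasp_force: 7.6
```

```bash
python3 -c "
from h import *;go(0,-75,36)
import cv2
from plant import manip
a=cv2.resize(manip.grab_frame('scene')['image'][175:235,280:380],(800,480),interpolation=cv2.INTER_CUBIC)
cv2.imwrite('pics/s6.png',a)"
```

```text
t 9.07 board mm [  0.3 -77.8] z 37.5 yaw rel -0.0017 tilt [ 0.     0.007 -1.   ] F [  1.2 -15.2  -0.5] w -0.004
tool delta mm [-0.3 -2.8  1.5]
```

View pics/s6.png

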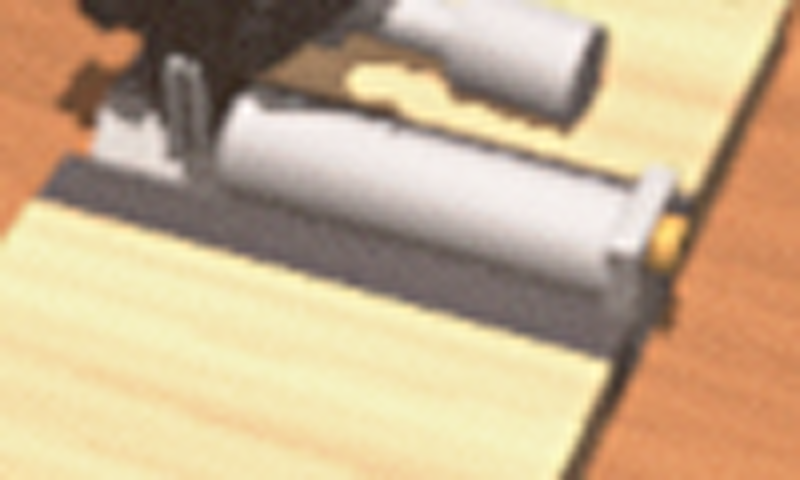

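The bar's end butts against the stop at about (612,245). The force rose to 15 N with no further motion, so it is seated. Next I'll back off and lift clear.

Request:
move_arm(increments=[0,3,0,0,0,0,6,0,0,0,0,12,0,0,0,0,14,0,0,0,0,0,-20,0,0,0,0,-30,0,0,0,0,-30,0,0,0,0,-30,0,0])

```text
time: 9.78
tool_pos: [0.558, -0.0298, 0.1481]
tool_rot: [-0.0, 0.998, 0.055, -0.0]
contact_force: [1.2, 0.4, 0.5]
gripper_width: -0.002
grasp_force: 0.0
```

Request:
move_arm(increments=[0,20,0,0,0,0,30,0,0,0,0,30,0,0,0,0,0,0,0,0,0,0,0,0,0,0,0,0,0,0])

```text
time: 10.28
tool_pos: [0.567, -0.1088, 0.147]
tool_rot: [-0.0, 0.998, 0.055, -0.0]
contact_force: [0.5, 0.9, 0.0]
gripper_width: 0.001
grasp_force: 0.0
```

```bash
python3 -c "
from h import *;rep()
import cv2
from plant import manip
a=cv2.resize(manip.grab_frame('scene')['image'][145:265,240:440],(800,480),interpolation=cv2.INTER_CUBIC)
cv2.imwrite('pics/s7.png',a)"
```

```text
t 10.28 board mm [  -0.4 -189.8] z 147.0 yaw rel -0.0036 tilt [-0.    -0.001 -1.   ] F [0.5 0.9 0. ] w 0.001
```

View pics/s7.png

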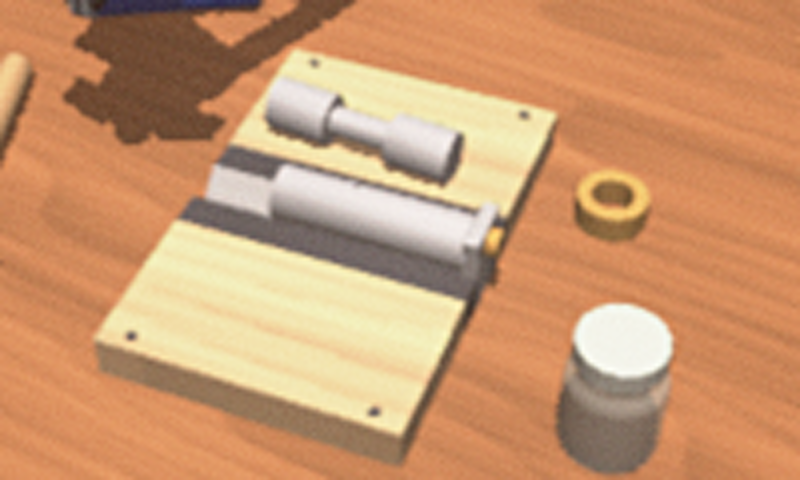

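The blank lies in the groove against the stop, from (275,190) to (470,235). The necked piece, collar and jar are undisturbed and the arm is clear, so I'm handing in.

```bash
python3 -c "
from plant import manip
print(manip.job_done())"
```

```text
the job is handed in; nothing more can be done
None
```

I rolled the blank into the V-groove and slid it against the end stop, where it was lying with the arm clear of everything when I handed the job in at about 10 s; the hand-in gave no verdict.

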